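# Switch the dust extraction to the sander

### The job

Get the dust extraction ready for the sander: with a fingertip, push the selector arm on the round grey unit (do not grip it between the fingers) until its pointer rests over the middle of the yellow hose socket, then press the green button on the grey remote starter fully down and let it go. Only start it once the pointer is on yellow, do not press the red button, press the starter where it lies without picking it up or shoving it along, and leave everything else on the bench where it is.

Things in the scene. Friction and masses are not known exactly. Their poses are not given: they have to be found in the camera images.
- selector (a joint): angle of the selector arm on the grey selector unit, rad; 0 = arm along the unit's +x axis, growing anticlockwise seen from above, stops at -1.9 and +1.9. It turns about the vertical line through pivot, level, and stays where it is left (friction about 0.2 N m, some 2 N at 90 mm from the pivot; no spring, no detents)
- pivot (a point): point on the vertical turning axis of the selector arm, half-way up it, 95 mm above the bench. The arm is a straight bar 28 mm wide, its underside 79 mm and top 111 mm above the bench, with an orange cheek on each side (selector_c3 left seen from the pivot, selector_c4 right) from 31 to 105 mm from the axis. The round black hub is 52 mm across, its top 114 mm above the bench
- pointer_tip (a point): tip of the narrow aluminium pointer at the end of the selector arm, 130 mm from the turning axis, 88 mm above the bench
- yellow_socket (a point): centre of the top rim of the yellow hose socket, an upright ring 64 mm across with a 44 mm dark hole, its rim 68 mm above the bench; 130 mm from the arm's turning axis, so the pointer passes 15 mm above its centre. Fixed. Four such sockets (yellow, blue, red, white) stand round the axis at about -89, -36, +36 and +89 degrees from the unit's +x axis, in an order that changes
- manifold: the grey round selector unit, fixed to the bench, 344 mm diameter, flat top 50 mm above the bench, with a low black outlet spigot on its -x side; origin at the centre of its underside, under the arm's axis, z up, its x axis pointing roughly away from the robot
- remote_mid (a point): centre of the loose grey remote starter, 70 x 150 x 26 mm, 0.35 to 0.7 kg, lying flat on the bench; z up, its y axis runs lengthwise from the red button to the green one
- green_button_top (a point): centre of the top of the green push button (30 mm across) on the starter, 40 mm from the starter's middle along its +y; 48 mm above the bench. It is pressed straight down against a spring
- green_button (a joint): how far the green button is pushed in, m: 0 out, 0.006 fully down, which takes about 5 N
- red_button (a joint): the same for the red stop button, of the same size, at the starter's other end (40 mm from the middle along its -y); 0 out, 0.006 fully down
- board: loose pine board, 160 x 300 x 19 mm, on the bench to the robot's left, under the sander. A bystander
- sander: loose hand-held orbital sander, yellow and black, about 130 mm tall, standing on the pine board. A bystander
- sanding_block: loose cork sanding block, 65 x 110 x 34 mm, beyond the selector unit and the starter. A bystander
- tape: loose roll of blue tape lying flat, 96 mm across, 25 mm tall, beyond the starter. A bystander
- glue: loose yellow glue bottle, upright, 60 mm across, 170 mm tall, at the far left. A bystander
- screwdriver: loose screwdriver with an orange handle, lying on the bench to the right of the starter. A bystander
- clamp: loose bar clamp, steel bar with orange jaws, about 240 mm long, 32 mm tall, lying beyond the selector unit. A bystander
There are look-alikes about, which are no part of the job. What is shaped like the part that bears remote_mid but purple or turquoise is not meant.

How it is judged:
By the outcome, as a careful person would: the job done as asked, in the order asked, and still so for the second after the job is handed in, with the robot touching nothing.
It also fails if it takes over 58 s, if anything falls off the work surface, if the arm or the gripper's body presses on something with over 40 N, if the wrist force passes 120 N, or if a joint passes its speed limit or range.

### The arm

A 6-joint arm with a two-finger parallel gripper is mounted at the origin on the work surface. World frame = base frame: x ahead of the robot, y to its left, z up, the work surface at z = 0. Lengths are in m, angles in degrees, forces in N, time in s.
With the tool pointing down it reaches from about 0.425 to 1.125 m from the base axis. Payload 14.9 kg.
Tool frame: the origin (TCP) lies midway between the tips of the shut fingers; the grasp point (between the pads) lies 19 mm behind it (robot.pinch_z is the distance from the TCP to the grasp point, in m); z points along the fingers, x is the direction in which the jaws open and shut, and the axes are right-handed (so a half turn about z gives the same grasp; the last joint's range is limited). The gripper opens to 91 mm and grips with 3 to 60 N. Pads are 32 mm wide; open, the fingers measure 118 mm over their backs; the gripper's body (76 mm by 178 mm) begins 60 mm behind the grasp point.
Start: joints at [63.81, 21.709, 99.362, -0, 58.929, -1.908], TCP at [0.288, 0.638, 0.214] pointing down, gripper open.
Joint ranges: [-158.91, 158.91], [-42.39, 125.64], [0.06, 152.35], [-60.88, 240.88], [17.5, 164.5], [-176.32, 176.32]. Speed limits (degrees/s): [108.29, 108.29, 136.94, 180, 180, 180].

### API

Orientations are given as a 3x3 rotation matrix whose columns are the frame's x, y, z axes.
In Python, from plant import robot, inverse_kinematics, vision, spotter gives the robot as it stands. Calls block until the motion is done:
- robot.move_to(position, orientation): joint-space move of the TCP to a pose.
- robot.servo_line(position, attitude=None, feed=0.15): straight line of the TCP; attitude=None keeps the orientation; feed is the mean speed in m/s.
- robot.move_j(angles): joint-space move.
- robot.set_gripper(opening, force=None): finger opening in m; force is the grip in N (None keeps the last); returns when the fingers have stopped.
- robot.pause(seconds).
- inverse_kinematics(position, orientation): joint angles nearest the present ones, or None.
- robot.get_state(): the state.
- vision.snapshot(name): name is "scene" or "top" or "wrist"; returns (picture, depth): 480x640x3 uint8, red, green, blue; 480x640 float32, m along the optical axis (not along the pixel's ray), 0 where there is no reading.
- vision.camera_params(name): a dict with "mtx" (3x3 intrinsics, pixels), "pose" (4x4, takes a point from camera to world coordinates). Camera axes: x right, y down, z forward; pixel columns grow to the right and rows downward; lengths in m; the calibration is good to about 2 mm. A picture is of the moment at which its call begins: read the wrist's pose just before it. camera_params takes no time and is no camera call; for the wrist camera it gives the pose at the moment of the call.
A pose or a line that the arm cannot do raises robot.IKError and nothing moves.
- robot.finish_job(): hands the job in, once; it reports no verdict.
Trained networks look in the newest picture that a camera, given by its name, has taken for a name from the list of things; names that differ only in an ending like _2 or _b are one class to them, and where a whole thing is asked for, a point or a joint stands for the part that bears it (a point fixed in the world has none). Each returns a list of dicts, best first, with "conf" (0 to 1); they miss things now and then, are a little off and sometimes report something else, mostly with a low value. They report only what shows in the picture. A call takes as long as a camera call. They do not tell look-alikes from the thing itself.
- spotter.cut_out(camera, name): "mask" (480x640 bool, what is visible of it).
- spotter.place_of(camera, name): "xyz" ([x, y, z] in m, in the coordinates of the camera as it stood for that picture, good to about 4 mm: a listed point, or the origin of a listed thing).
The state is a dict: "t": time; "joints": joint angles; "joint_velocities": joint speeds; "tau": joint torques, N m; "position": TCP position; "orientation": TCP orientation; "contact_force": force on the tool from outside, world axes, zero at the start; "torque": the same for the moment, N m; "opening": finger opening in m.
Only numpy, scipy, OpenCV 4.12 (cv2) and the standard library are available. Lean on these libraries where they do the work, as an engineer would, in place of code of your own. Each camera call takes 0.05 s, during which the arm holds its last target. There are 200 camera calls.

## Working session

There is one attempt and no reset: what is moved stays moved. The work goes in short steps, each a Python script; the robot and the scene stay as the last script left them, time stands still between calls to the robot, and variables do not carry over. Pictures are saved under pics/ and viewed, about 8 in all and at most 12, crops included, and the job is handed in when it is done.

```bash
mkdir -p pics; cat > h.py <<'E'
import numpy as np, cv2
from plant import robot, inverse_kinematics, vision, spotter
def snap(c):
    P=vision.camera_params(c); im,d=vision.snapshot(c); return im,d,np.array(P["mtx"]),np.array(P["pose"])
def w(T,p): return T[:3,:3]@np.asarray(p)+T[:3,3]
def px(K,T,p):
    q=T[:3,:3].T@(np.asarray(p)-T[:3,3]); q=K@q; return q[:2]/q[2]
def cloud(d,K,T):
    v,u=np.mgrid[:480,:640]; X=np.stack([(u-K[0,2])/K[0,0]*d,(v-K[1,2])/K[1,1]*d,d],-1)
    return X@T[:3,:3].T+T[:3,3]
E
python3 - <<'E'
from h import *
for c in("top","scene"):
    im,d,K,T=snap(c); cv2.imwrite(f"pics/{c}1.png",im[...,::-1])
    for n in("pivot","pointer_tip","yellow_socket","remote_mid","green_button_top","manifold"):
        for r in spotter.place_of(c,n)[:3]:
            p=w(T,r["xyz"]); print(c,n,round(r["conf"],2),p.round(3),px(K,T,p).round())
print(robot.get_state()["t"])
E
```

```text
top pivot 0.81 [0.519 0.063 0.097] [278. 231.]
top pointer_tip 0.7 [0.636 0.005 0.082] [299. 192.]
top pointer_tip 0.21 [ 0.523  0.062 -0.003] [281. 234.]
top yellow_socket 0.77 [ 0.502 -0.068  0.068] [324. 238.]
top yellow_socket 0.35 [ 0.521  0.063 -0.002] [281. 234.]
top remote_mid 0.94 [ 0.445 -0.676  0.015] [525. 257.]
top remote_mid 0.92 [ 0.264 -0.277  0.015] [394. 319.]
top remote_mid 0.82 [ 0.457 -0.244  0.013] [382. 254.]
top green_button_top 0.63 [ 0.424 -0.64   0.047] [517. 264.]
top green_button_top 0.59 [ 0.252 -0.317  0.048] [409. 323.]
top green_button_top 0.51 [ 0.479 -0.279  0.045] [395. 246.]
top manifold 0.66 [ 0.522  0.059 -0.003] [282. 234.]
scene pivot 0.8 [0.523 0.061 0.099] [349. 245.]
scene pointer_tip 0.91 [0.638 0.007 0.093] [304. 254.]
scene pointer_tip 0.68 [0.412 0.595 0.022] [535. 350.]
scene yellow_socket 0.62 [ 0.503 -0.07   0.067] [322. 232.]
scene remote_mid 0.81 [ 0.448 -0.675  0.014] [221. 169.]
scene remote_mid 0.76 [ 0.26  -0.275  0.019] [334. 194.]
scene remote_mid 0.63 [ 0.462 -0.242  0.015] [295. 219.]
scene green_button_top 0.61 [ 0.765  0.17  -0.002] [308. 331.]
scene green_button_top 0.6 [ 0.254 -0.318  0.05 ] [327. 181.]
scene green_button_top 0.55 [0.643 0.004 0.093] [302. 254.]
scene manifold 0.79 [0.52  0.056 0.002] [347. 272.]
0.7
```

View pics/top1.png

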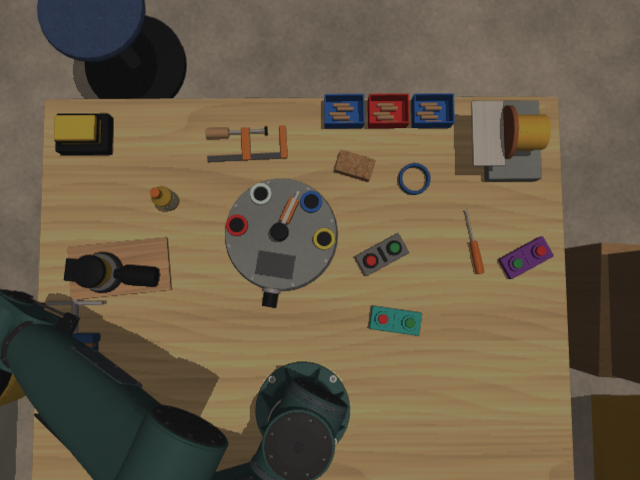

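View pics/scene1.png

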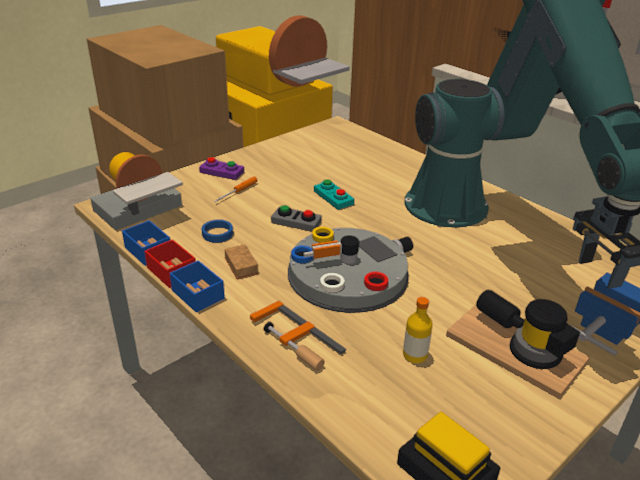

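Top view: the selector unit is at (280,233), with its arm pointing to (298,195) beside blue. The yellow socket is at (324,238). There are three starters: grey (382,254), turquoise (394,320) and purple (525,257). Grey is the one meant. Next I'll lift, hover beside the arm's left side with the fingers shut, and look from close up.

```bash
cat >> h.py <<'E'
def down(a,flip=False):  # tool x along heading a (rad), z down
    x=np.array([np.cos(a),np.sin(a),0])*(-1 if flip else 1); z=np.array([0,0,-1.]); return np.stack([x,np.cross(z,x),z],1)
E
python3 - <<'E'
from h import *
im=cv2.imread("pics/top1.png"); cv2.imwrite("pics/crop1.png",cv2.resize(im[160:345,215:435],None,fx=3.4,fy=3.2,interpolation=cv2.INTER_CUBIC)[:,:])
piv=np.array([.521,.062]); 
for f in(0,1):
  for th in(-26,-60,-98):
    a=np.radians(th); r=np.array([np.cos(a),np.sin(a)]); l=np.array([-r[1],r[0]])
    p=piv+.085*r+.035*l; q=inverse_kinematics([*p,.085],down(a+np.pi/2,f)); print(f,th,None if q is None else np.round(q))
s=robot.get_state(); robot.set_gripper(0.0)
p=s["position"]; robot.servo_line([p[0],p[1],.36],feed=.25)
R=down(np.radians(64),True)
try: robot.move_to([.60,.06,.36],R)
except robot.IKError: R=down(np.radians(64)); robot.move_to([.60,.06,.36],R)
print(robot.get_state()["joints"],robot.get_state()["opening"])
im,d,K,T=snap("wrist"); cv2.imwrite("pics/w1.png",im[...,::-1]); print(T.round(3))
for n in("pivot","pointer_tip","yellow_socket","green_button_top","manifold"):
    for r in spotter.place_of("wrist",n)[:2]:
        p=w(T,r["xyz"]); print(n,round(r["conf"],2),p.round(3),px(K,T,p).round())
print(robot.get_state()["t"])
E
```

```text
0 -26 [  3.  24. 112.  -0.  44. -61.]
0 -60 [ -2.  23. 114.  -0.  43. -32.]
0 -98 [ -5.  19. 120.  -0.  41.   3.]
1 -26 [  3.  24. 112.  -0.  44. 119.]
1 -60 [ -2.  23. 114.  -0.  43. 148.]
1 -98 None
[3.54106013e+00 4.80973009e+00 1.04453469e+02 4.54222553e-03
 7.07438545e+01 1.19470378e+02] -0.0001362482162135689
[[-0.437 -0.871 -0.226  0.663]
 [-0.9    0.423  0.11   0.031]
 [ 0.     0.252 -0.968  0.53 ]
 [ 0.     0.     0.     1.   ]]
pivot 0.61 [0.519 0.062 0.101] [345. 266.]
pointer_tip 0.88 [0.637 0.009 0.085] [344. 166.]
yellow_socket 0.78 [ 0.5   -0.065  0.067] [433. 233.]
yellow_socket 0.38 [0.518 0.063 0.099] [346. 267.]
green_button_top 0.56 [ 0.478 -0.278  0.048] [578. 178.]
green_button_top 0.28 [0.521 0.065 0.003] [339. 247.]
manifold 0.7 [0.518 0.06  0.002] [342. 247.]
5.4417
```

View pics/crop1.png

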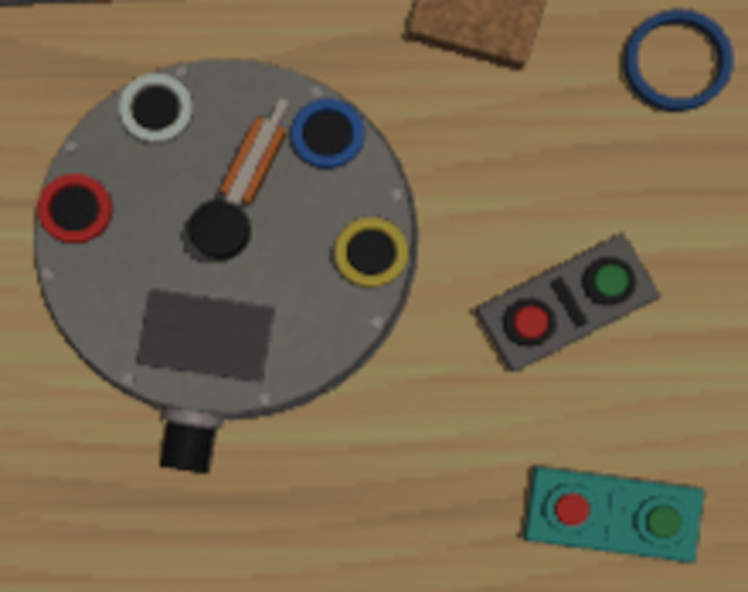

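View pics/w1.png

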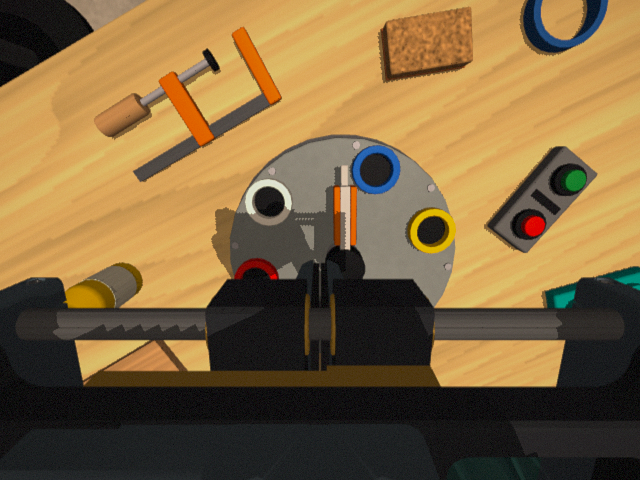

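The crop confirms it: the grey starter lies right of the unit, with red at crop (530,322) and green at (610,282). Turquoise is separate, below it. The wrist view shows the arm between white and blue, and yellow at (433,233). I'll sweep it clockwise, stop a little short, back off and check.

```bash
cat >> h.py <<'E'
PIV=np.array([.520,.062])
def tp(th,o,z=.090,r=.085):
    a=np.radians(th); u=np.array([np.cos(a),np.sin(a)]); l=np.array([-u[1],u[0]])
    return [*(PIV+r*u+o*l),z], down(a+np.pi/2)
def measure():
    for c in("top","scene"):
        im,d,K,T=snap(c)
        for n in("pointer_tip","yellow_socket","pivot"):
            for r in spotter.place_of(c,n)[:1]:
                p=w(T,r["xyz"]); v=p[:2]-PIV; print(c,n,round(r["conf"],2),p.round(4),"ang",np.degrees(np.arctan2(v[1],v[0])).round(1))
        cv2.imwrite(f"pics/{c}_{robot.get_state()['t']:.1f}.png",im[...,::-1])
E
python3 - <<'E'
from h import *
robot.move_to(*tp(-26,.06,.25)); robot.servo_line(tp(-26,.06)[0],feed=.2)
f0=np.array(robot.get_state()["contact_force"])
robot.servo_line(tp(-26,.036)[0],feed=.1)
for th in np.arange(-32,-92.1,-10):
    p,R=tp(th,.030); robot.servo_line(p,R,feed=.1)
    print(th,(np.array(robot.get_state()["contact_force"])-f0).round(1))
p,R=tp(-92,.045); robot.servo_line(p,feed=.1)
im,d,K,T=snap("wrist"); cv2.imwrite("pics/w2.png",im[...,::-1])
p[2]=.25; robot.servo_line(p,feed=.2)
measure(); print(robot.get_state()["t"])
E
ls pics
```

```text
-32.0 [ 0.2 -0.3  0.5]
-42.0 [-1.1 -0.1 -0.2]
-52.0 [0.1 0.8 0.9]
-62.0 [ 0.1  0.1 -0.2]
-72.0 [1.1 0.5 0.5]
-82.0 [-0.6  1.3  0.1]
-92.0 [-0.6  0.2  0.5]
top yellow_socket 0.4 [ 0.5031 -0.0708  0.069 ] ang -97.2
top pivot 0.52 [0.5209 0.0607 0.0929] ang -54.8
scene pointer_tip 0.85 [ 0.5216 -0.0691  0.0929] ang -89.3
scene yellow_socket 0.59 [ 0.5026 -0.071   0.0734] ang -97.4
scene pivot 0.79 [0.5214 0.0616 0.0983] ang -16.4
13.3583
crop1.png
scene1.png
scene_13.4.png
top1.png
top_13.2.png
w1.png
w2.png
```

```bash
cat >> h.py <<'E'
def look(name):
    robot.move_to([.52,-.13,.27],down(np.radians(-8))); robot.pause(.3)
    im,d,K,T=snap("wrist"); cv2.imwrite(f"pics/{name}.png",im[...,::-1])
    for n in("pointer_tip","yellow_socket","pivot"):
        for r in spotter.place_of("wrist",n)[:1]:
            p=w(T,r["xyz"]); print(n,round(r["conf"],2),p.round(4),px(K,T,p).round())
    X=cloud(d,K,T); h=cv2.cvtColor(im,cv2.COLOR_RGB2HSV); g=np.abs(X[...,2]-.068)<.006
    m=g&(h[...,0]>18)&(h[...,0]<36)&(h[...,1]>120)&(np.hypot(X[...,0]-.502,X[...,1]+.069)<.05)
    (cx,cy),rad=cv2.minEnclosingCircle((X[m][:,:2]*1000).astype(np.float32)); print("ring mm",cx,cy,rad,m.sum())
    t=(X[...,2]>.082)&(X[...,2]<.125)&(np.hypot(X[...,0]-PIV[0],X[...,1]-PIV[1])<.14)&(np.hypot(X[...,0]-PIV[0],X[...,1]-PIV[1])>.034)
    P=X[t]; r=np.hypot(*(P[:,:2]-PIV).T); 
    for a,b in((.035,.06),(.06,.09),(.107,.128)):
        k=(r>a)&(r<b); print(a,b,k.sum(),P[k].mean(0).round(4) if k.any() else "", P[k][:,2].min() if k.any() else "")
    print(robot.get_state()["t"])
E
python3 -c "
from h import *
look('w3')"
```

```text
yellow_socket 0.81 [ 0.505  -0.0648  0.0678] [298. 164.]
pivot 0.58 [0.5182 0.0624 0.1006] [288.  15.]
ring mm 501.9860534667969 -65.390869140625 31.929956436157227 1340
0.035 0.06 993 [0.5203 0.0153 0.1093] 0.10517555779658072
0.06 0.09 1096 [ 0.5203 -0.0123  0.1093] 0.105542706341413
0.107 0.128 184 [ 0.5204 -0.0554  0.0928] 0.08457374147864355
14.3917
```

View pics/w3.png

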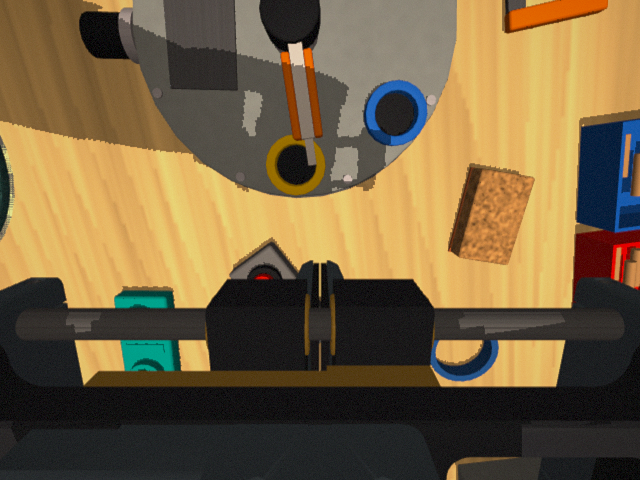

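The wrist view shows the pointer tip at (312,163), over the right half of the yellow ring centred at (297,165). The arm is at -90.0° and the target is -98.05°, so it needs about 8° more. I'll repeat the same contact pose, rotated by that amount.

```bash
python3 - <<'E'
from h import *
import h
h.PIV=PIV=np.array([.5202,.0633])
def pose(d,back=0):
    p0=np.array([.5470,-.0240])+[back,0]; a=np.radians(d); c,s=np.cos(a),np.sin(a)
    q=PIV+np.array([[c,-s],[s,c]])@(p0-PIV); return q,down(np.radians(-2+d))
q,R=pose(0,.02); robot.move_to([*q,.20],R); robot.servo_line([*q,.09],feed=.2)
q,R=pose(0,.003); robot.servo_line([*q,.09],R,feed=.08)
for d in(-4,-8.05): q,R=pose(d); robot.servo_line([*q,.09],R,feed=.05)
robot.pause(.2)
q,R=pose(-8.05,.02); robot.servo_line([*q,.09],feed=.1); robot.servo_line([*q,.25],feed=.25)
look('w4')
E
```

```text
pointer_tip 0.59 [ 0.5018 -0.0657  0.0835] [294. 166.]
yellow_socket 0.86 [ 0.5009 -0.0627  0.0703] [294. 163.]
pivot 0.71 [0.5199 0.063  0.0988] [290.  15.]
ring mm 501.8396911621094 -65.1988754272461 31.890342712402344 1364
0.035 0.06 1021 [0.5142 0.0172 0.1092] 0.0984269008696233
0.06 0.09 1146 [ 0.5107 -0.0104  0.1087] 0.08206394681689444
0.107 0.128 190 [ 0.5045 -0.0526  0.0928] 0.09038840628906464
19.0083
```

View pics/w4.png

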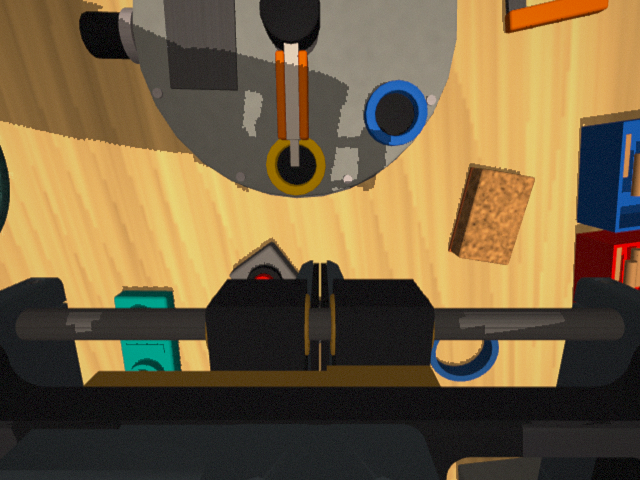

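The pointer now lies centrally over yellow: the tip and ring centre are both at about (295,165), and the measured offset is about 1 mm. Next I'll locate the green button precisely.

```bash
python3 - <<'E'
from h import *
robot.move_to([.49,-.345,.27],down(np.radians(-8))); robot.pause(.2)
im,d,K,T=snap("wrist"); cv2.imwrite("pics/w5.png",im[...,::-1])
for n in("green_button_top","remote_mid"):
    for r in spotter.place_of("wrist",n)[:2]:
        p=w(T,r["xyz"]); print(n,round(r["conf"],2),p.round(4),px(K,T,p).round())
X=cloud(d,K,T); h=cv2.cvtColor(im,cv2.COLOR_RGB2HSV)
n=np.hypot(X[...,0]-.478,X[...,1]+.278)<.045
m=n&(h[...,0]>40)&(h[...,0]<85)&(h[...,1]>90)&(X[...,2]>.04)
P=X[m]; print(m.sum(),P.mean(0).round(4),np.median(P[:,2]),cv2.minEnclosingCircle((P[:,:2]*1000).astype(np.float32)))
b=n&~m&(X[...,2]>.03); print("bezel z",np.percentile(X[b][:,2],[50,90,99]) if b.any() else None)
print(robot.get_state()["t"])
E
```

```text
green_button_top 0.86 [ 0.2516 -0.3183  0.0496] [114. 225.]
green_button_top 0.82 [ 0.4755 -0.2813  0.0506] [299. 166.]
remote_mid 0.77 [ 0.4574 -0.2411  0.0162] [281. 132.]
remote_mid 0.72 [ 0.2616 -0.2731  0.0135] [128. 182.]
1054 [ 0.4757 -0.2914  0.2053] 0.048936787186954545 ((478.9909973144531, -295.29840087890625), 35.537715911865234)
bezel z [0.38583147 0.39963465 0.440651  ]
20.2333
```

View pics/w5.png

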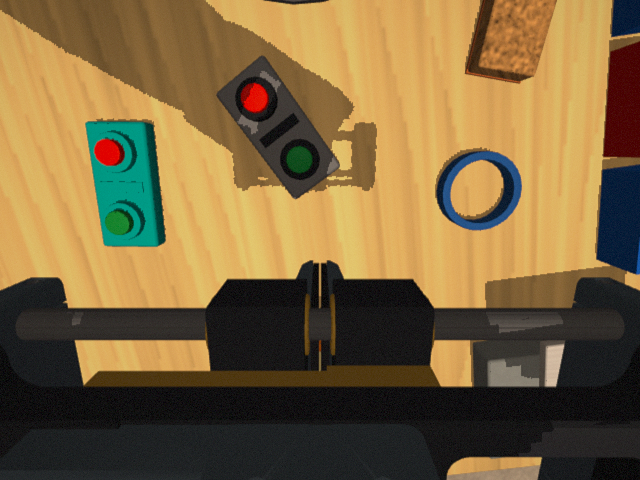

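The wrist view shows the grey starter with red at (255,98) and green at (299,159). Turquoise is separate, at (118,222). I'll recompute the green centre without the gripper pixels and press with force feedback.

```bash
python3 - <<'E'
from h import *
im,d,K,T=snap("wrist"); X=cloud(d,K,T); h=cv2.cvtColor(im,cv2.COLOR_RGB2HSV)
n=(np.hypot(X[...,0]-.478,X[...,1]+.278)<.045)&(X[...,2]<.07)
m=n&(h[...,0]>40)&(h[...,0]<85)&(h[...,1]>90)&(X[...,2]>.044)
P=X[m]; (cx,cy),rad=cv2.minEnclosingCircle((P[:,:2]*1000).astype(np.float32)); print(m.sum(),P.mean(0).round(4),cx,cy,rad)
c=P[:,:2].mean(0)
bz=n&~m&(X[...,2]>.03); print("bezel z",np.percentile(X[bz][:,2],[50,90,99]) if bz.any() else None)
assert abs(rad-15)<3 and np.hypot(*(c-[.4765,-.280]))<.006
R=down(np.radians(-8)); robot.move_to([*c,.12],R); robot.servo_line([*c,.053],feed=.1); robot.pause(.3)
f0=np.array(robot.get_state()["contact_force"])
z=.051
while z>.036:
    robot.servo_line([*c,z],feed=.03); robot.pause(.1)
    s=robot.get_state(); f=np.array(s["contact_force"])-f0; print(round(z,4),s["position"][2].round(4),f.round(1))
    if f[2]>14: break
    z-=.001
robot.pause(.2)
robot.servo_line([*c,.07],feed=.06); robot.servo_line([*c,.25],feed=.25)
print(robot.get_state()["t"])
E
```

```text
552 [ 0.4758 -0.2744  0.0475] 475.719970703125 -274.3219909667969 14.862802505493164
bezel z [0.03760605 0.03879008 0.04037004]
0.051 0.0509 [ 0.4  0.6 -0.7]
0.05 0.05 [ 0.1 -0.5 -0.8]
0.049 0.049 [ 0.2 -0.1 -0.1]
0.048 0.0481 [1.  0.1 2. ]
0.047 0.0471 [ 0.8 -0.7  1.6]
0.046 0.0461 [ 0.9 -0.5  2.3]
0.045 0.045 [ 1.9 -1.2  3.1]
0.044 0.044 [ 1.5 -1.1  3.1]
0.043 0.043 [ 2.6 -0.9  4.1]
0.042 0.0422 [ 1.4 -0.2  8.7]
0.041 0.0419 [-4.8  2.8 25.5]
27.6583
```

The press followed the spring to a hard stop at z = 42 mm, which is the full 6 mm, and was released. Final check of the starter, pointer and buttons.

```bash
python3 - <<'E'
from h import *
robot.move_to([.49,-.345,.27],down(np.radians(-8))); robot.pause(.2)
im,d,K,T=snap("wrist"); X=cloud(d,K,T); h=cv2.cvtColor(im,cv2.COLOR_RGB2HSV)
n=(np.hypot(X[...,0]-.478,X[...,1]+.278)<.045)&(X[...,2]<.07)
m=n&(h[...,0]>40)&(h[...,0]<85)&(h[...,1]>90)&(X[...,2]>.037); P=X[m]; print("green",P.mean(0).round(4))
h0=cv2.imread("pics/w5.png")[...,::-1]; print("diff px in starter area",(np.abs(im[50:200,210:345].astype(int)-h0[50:200,210:345]).max(2)>40).sum())
look("w6")
im,_,_,_=snap("top"); cv2.imwrite("pics/top2.png",im[...,::-1])
E
```

```text
green [ 0.476  -0.2746  0.0467]
diff px in starter area 597
pointer_tip 0.65 [ 0.5006 -0.069   0.0868] [293. 168.]
yellow_socket 0.85 [ 0.5008 -0.0644  0.0651] [294. 163.]
pivot 0.72 [0.5193 0.0667 0.0985] [288.   8.]
ring mm 502.02044677734375 -65.0406723022461 31.80756950378418 1354
0.035 0.06 1030 [0.5143 0.0157 0.1088] 0.08470634688931916
0.06 0.09 1121 [ 0.5104 -0.0117  0.1091] 0.09501524894984192
0.107 0.128 198 [ 0.5044 -0.0543  0.0923] 0.08453240929444678
29.6833
```

View pics/w6.png

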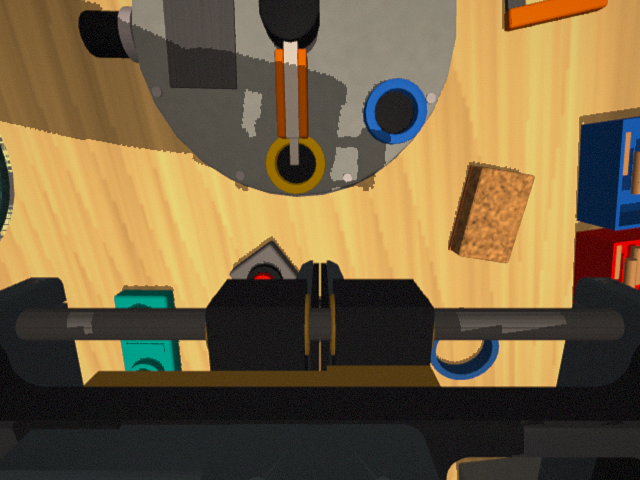

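The pointer is still centred on yellow at (294,165). The green button is back up, and the starter is within 0.3 mm of where it was. Handing in.

```bash
python3 -c "
from h import *
robot.finish_job(); print(robot.get_state()['t'])"
```

```text
the job is handed in; nothing more can be done
the job is handed in; nothing more can be done
```

The selector pointer is on the yellow socket, the green button on the grey starter has been pressed and released, and the job is handed in. The last clock reading before that was 29.7 s, against the 58 s limit.

- **Selector:** I pushed the arm from its left side with the shut fingertips, in two strokes. It ended within about 1 mm of the socket centre by depth measurement. The network's rougher estimate put it about 5 mm off, close to its own error.
- **Starter:** With the pointer on yellow, I pressed the green button through its full 6 mm to a hard stop at 42 mm (peak force 25 N) and let it go. Afterwards it was back up. The button had shifted 0.3 mm or less, so the starter was not shoved. I did not touch the red button.
- **Unclear check:** A picture comparison around the starter showed 597 changed pixels. I put that down to a shift of about 2 pixels in the camera view, because the depth-measured position agreed.
- **Other things on the bench:** The arm only worked over the selector unit and the starter. The last wrist view showed the neighbouring objects it covered in place. I took a final overhead picture but did not compare it with the first.

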